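# Plug in and latch the relay, then fit the switch knob and hold it pressed

## Robot

A 6-joint arm with a two-finger parallel gripper is mounted at the origin on the work surface. World frame = base frame: x ahead of the robot, y to its left, z up, the work surface at z = 0. Lengths are in m, angles in rad, forces in N, time in s.
With the tool pointing down it reaches from about 0.35 to 0.85 m from the base axis. Payload 8.1 kg.
Tool frame: the origin (TCP) lies midway between the tips of the shut fingers; the grasp point (between the pads) lies 19 mm behind it (robot.grip_point_offset is the distance from the TCP to the grasp point, in m); z points along the fingers, y is the line along which they close (so a half turn about z gives the same grasp; the last joint's range is limited). The gripper opens to 93 mm and grips with 3 to 60 N. Pads are 15 mm wide; open, the fingers measure 128 mm over their backs; the gripper's body (75 mm by 188 mm) begins 65 mm behind the grasp point.
Start: joints at [-1.203, 0.13, 1.488, -0, 1.523, -0.085], TCP at [0.263, -0.54, 0.219] pointing down, gripper open.
Joint ranges: [-2.96, 2.96], [-0.89, 2.26], [0.02, 2.5], [-1.34, 4.48], [0, 2.73], [-2.66, 2.66]. Speed limits (rad/s): [2.39, 2.39, 2.79, 3.14, 3.14, 3.14].

## Interface

Orientations are given as a rotation vector (axis times angle).
In Python, from plant import robot, read_camera, job gives the robot as it stands.
- The arm moves only by the shell command python3 -m inch 'ROWS' [FORCE]. ROWS is JSON, one flat list of numbers, 5 for each row, row after row: the shift along the world's x, y, z in mm, then the turn about the world's z in degrees, then the opening in per cent of the stroke, from 0 (shut) to 100 (fully open). In form: [dx, dy, dz, yaw, hand, dx, dy, dz, yaw, hand, ...]. A call has 1 to 10 rows; each row is the pose to reach, as a shift and turn from the pose commanded when the call began; what a row does not reach only later rows make up. A row lasts 1/12 s, in which the tool goes at most 41.7 mm and 7.16 degrees, less where a joint would pass 70% of its speed; a pose out of reach is approached as far as the arm can. A call with a gripper value outside its range is refused whole. The fingers move at their own pace and stop on an object; FORCE is the grip in N (left out, the last holds). Time passes only in rows, so rows that repeat a pose let the fingers close. It gives the time, the measured TCP pose, the force, the opening and the grip force at its end, in the units of the state.
- robot.read_state(): the state, without advancing time (a new reading comes with each control period).
- read_camera(name): name is "scene" or "top" or "wrist"; returns a dict with "image" (384x512x3 uint8, blue, green, red), "K" (3x3 intrinsics, pixels), "extrinsics" (4x4, takes a point from world to camera coordinates); the wrist camera has in their place "mount" (4x4, takes a point from camera to tool coordinates, whose origin is the TCP and whose axes are the flange's). Camera axes: x right, y down, z forward; pixel columns grow to the right and rows downward; lengths in m; the calibration is good to about 2 mm. The wrist camera is an equidistant fisheye: a pixel r from the principal point sees the ray r / f radians off the axis. A picture is of the moment at which its call begins: read the wrist's pose just before it. There is no depth.
- job.close_job(): hands the job in; it is judged then, once.
The state is a dict: "t": time; "q": joint angles; "dq": joint speeds; "joint_torque": joint torques, N m; "tool_pos": TCP position; "orientation": TCP orientation; "force": force on the tool from outside, world axes, zero at the start; "wrist_torque": the same for the moment, N m; "opening": finger opening in m; "gripper_force": force on a finger pad.
Only numpy, scipy, OpenCV 4.12 (cv2) and the standard library are available. Lean on these libraries where they do the work, as an engineer would, in place of code of your own. Each camera call takes 0.05 s, during which the arm holds its last target. There are 200 camera calls.

## Task

Finish the lathe's reversing-switch box: plug the relay fully home into its socket in the open bay and swing the retaining lever shut over it. Then push the bar-grip switch knob fully onto the D-shaft of the switch, its flat matched to the shaft's, and finish still holding the knob pressed right down against the shaft's spring, so that your mate can tighten its grub screw. Leave the other loose things on the bench where they lie.

Things in the scene. Friction and masses are not known exactly. Their poses are not given: they have to be found in the camera images.
- control_box: Grey steel switch box on its back, fixed, 170 (x) x 290 (y) x 50 mm. Origin: underside, below the seam of its two parts; x away from the robot at yaw 0. y -145 to -5 mm: flat fascia, 50 mm high, with the switch shaft at (-20, -75) mm, stop button (38 mm wide, 28 high) at (55, -103), lamp at (55, -45). y -5 to 145: open bay, walls 50 mm high, socket at (-20, 70); the rest is under 49 mm.
- pocket_floor (a point): Black relay socket: centre of its pocket's floor, 33 mm above the bench, axes as the box's. The pocket is 31.8 mm (x) by 39.8 mm (y), 20 mm deep, open upward with a 2 mm chamfer; its rim is 53 mm above the bench. Centre block 50 x 54 mm; lower terminals run on at both x ends.
- relay: Plug-in relay, clear cover on a black base: upright block 30 (x) x 38 (y) x 55 mm high, the lowest 5 mm being blades set in 3 to 4 mm. 60 to 110 g. Origin: centre of the underside (blade ends). Fits the pocket with its x along the socket's x, either way round; home when the blade ends stand on the pocket floor (35 mm then show). The lever is at the +x face: hold it by its y faces.
- lever (a joint): Retaining lever of the socket, grey plastic, 17 mm wide, 3.5 mm thick, hinged at the socket's +x end about the box's y axis. 0 rad = shut: upright, its hook 1.5 mm above a seated relay and 5 mm in over its edge. Grows as it leans away to +x, to 1.05. Starts at 0.6 to 1.0; a stiff hinge keeps it where it is left (about 1 N at the tip moves it). Push its outer (+x) face to shut it.
- lever_hinge (a point): Hinge axis of the lever, 22 mm to +x of the pocket's centre, 56 mm above the bench; axes as the box's.
- lever_tip (a point): Top end of the lever's thumb tab, outer face, 48 mm from the hinge; moves with the lever. Shut, it is above the hinge (1 mm to -x), 104 mm above the bench.
- knob: Black switch knob: skirt 48 mm wide, 5 high; on it a bar grip 18 mm wide (y), x -21 to +27 mm, 5 to 35 mm above the underside, blunt at -x, pointed nose with white index line at +x. 84 to 168 g. Stands on its skirt. Origin: centre of the underside, x to the nose. D-bore below on the axis: 13.2 mm wide, 14 mm deep, its flat on the nose (+x) side 1.65 mm from the axis.
- knob_nose (a point): Tip of the knob's nose, 27 mm to +x of the axis, 23 mm above its underside.
- shaft: Steel D-shaft, 12 mm wide, 22 mm up out of the fascia, one flat 1 mm from the axis, tip chamfered. Origin: centre of the tip (72 mm above the bench when out), x square out of the flat: the knob fits with its nose to this x (6 degrees of play). Home: knob's underside 14 mm below the tip, 8 mm clear of the fascia. Set within 0.5 rad of the box's x; turns stiffly (0.12 N m, stops at 0.6).
- plunger (a joint): Push-in travel of the shaft against its return spring, m: 0 = out, 0.005 = bottomed. 5 N starts it, 12 N bottoms it; it springs back when let go.
- round_knob: Bystander: small round black knob without skirt or bar, 34 mm across, 18 mm high.
- capacitor: Bystander: upright aluminium capacitor can, 35 mm across, 75 mm high.
- terminal_strip: Bystander: white terminal strip, 60 x 22 x 18 mm.
- screwdriver: Bystander: screwdriver, 190 mm long, yellow handle.
- wrench: Bystander: open-ended spanner, 160 mm long.
- tape: Bystander: roll of black tape, 64 mm across, 19 mm high.
Mind the look-alikes: they are no part of the job. What is shaped like the knob but blue or red is not meant.

How it is judged:
On the way, in this order (a step that is already met when the one before it is completed fails the run):
1. the relay stands fully home in its socket and is let go (z of relay in the frame of pocket_floor between -0.003 and 0.002 m and x of relay in the frame of pocket_floor between -0.003 and 0.003 m and y of relay in the frame of pocket_floor between -0.003 and 0.003 m and angle between relay's own z axis and vertical below 0.08 rad and contact force between the fingers and relay below 0.2 N), for 0.2 s.
2. the lever is shut over the seated relay (z of relay in the frame of pocket_floor between -0.003 and 0.002 m and x of relay in the frame of pocket_floor between -0.003 and 0.003 m and y of relay in the frame of pocket_floor between -0.003 and 0.003 m and angle between relay's own z axis and vertical below 0.08 rad and value of joint lever below 0.1 rad), for 0.2 s.
3. the knob is fully on the shaft, flat to flat (all of step 2 and z of knob in the frame of shaft between -0.0165 and -0.012 m and x of knob_nose in the frame of shaft above 0.0255 m and horizontal distance between knob and shaft below 0.003 m and angle between knob's own z axis and vertical below 0.12 rad), for 0.2 s.
At the end, for the whole second after the job is handed in: Relay on the pocket floor (2 mm in height, 3 mm sideways), lever under 0.10 rad; knob on the shaft (underside 12 mm or more below its tip, within 3 mm of its axis, nose within 19 degrees of the flat), and the fingers on it hold the shaft pushed in more than 3 of its 5 mm through the last second (all of step 3 and value of joint plunger above 0.003 m and contact force between the fingers and knob above 1 N); the arm keeps its last pose, push and grip.
It fails at once if a loose bystander is shoved more than 40 mm (distance of any of round_knob, capacitor, terminal_strip, screwdriver, wrench, tape from where it was at the start of the episode above 0.04 m).
It also fails if it takes over 64 s, if anything falls off the work surface, if the arm or the gripper's body presses on something with over 40 N, if the wrist force passes 120 N, or if a joint passes its speed limit or range.

## Working session

There is one attempt and no reset: what is moved stays moved. The work goes in short steps, Python scripts to look and compute and a shell command to move; the robot and the scene stay as the last step left them, time stands still between calls to the robot, and variables do not carry over. Pictures are saved under pics/ and viewed, at most 10 in all, crops included, and the job is handed in when it is done.

```bash
ls; mkdir -p pics
cat > h.py <<'E'
import numpy as np, cv2
from scipy.spatial.transform import Rotation as R
from plant import robot, read_camera, job
def ray(c,u,v):
    d=np.linalg.inv(c["K"])@[u,v,1]; E=c["extrinsics"]; return -E[:3,:3].T@E[:3,3], E[:3,:3].T@d
def onz(c,u,v,z):
    o,d=ray(c,u,v); return o+d*(z-o[2])/d[2]
def proj(c,p):
    E=c["extrinsics"]; q=c["K"]@(E[:3,:3]@np.asarray(p,float)+E[:3,3]); return q[:2]/q[2]
def two(r1,r2):
    A=[];b=[]
    M=np.zeros((3,3));y=np.zeros(3)
    for o,d in (r1,r2):
        d=d/np.linalg.norm(d);P=np.eye(3)-np.outer(d,d);M+=P;y+=P@o
    return np.linalg.solve(M,y)
def wray(c,s,u,v):
    K=c["K"];x=(u-K[0,2])/K[0,0];y=(v-K[1,2])/K[1,1];t=np.hypot(x,y)
    d=np.array([np.sin(t)*x/max(t,1e-9),np.sin(t)*y/max(t,1e-9),np.cos(t)])
    W=np.eye(4);W[:3,:3]=R.from_rotvec(s["orientation"]).as_matrix();W[:3,3]=s["tool_pos"]
    T=W@c["mount"];return T[:3,3],T[:3,:3]@d
def wonz(c,s,u,v,z):
    o,d=wray(c,s,u,v);return o+d*(z-o[2])/d[2]
E
python3 - <<'E'
from h import *
s=robot.read_state();print(s)
for n in("top","scene"):
    c=read_camera(n);np.savez(f"{n}0.npz",**{k:c[k] for k in("image","K","extrinsics")})
    cv2.imwrite(f"pics/{n}0.png",cv2.resize(c["image"],(768,576),interpolation=cv2.INTER_CUBIC));print(c["K"],c["extrinsics"])
c=read_camera("wrist");print(c["K"],c["mount"])
E
```

```text
pics
{'t': 0.0, 'q': array([-1.20344297e+00,  1.31141766e-01,  1.48927646e+00, -2.13846973e-05,
        1.52298353e+00, -8.54468953e-02]), 'dq': array([-1.31462738e-03, -6.74658790e-05,  3.60335289e-04, -1.48440103e-04,
        8.90090931e-04, -1.64483482e-03]), 'joint_torque': array([-1.89327569e-03, -5.59835172e+01, -4.91766858e+01,  7.66878971e-02,
        3.50643753e-02, -1.63457521e-04]), 'tool_pos': array([ 0.26227547, -0.5390133 ,  0.21760058]), 'orientation': array([-3.05967872e+00, -7.04796579e-01,  4.32197579e-04]), 'force': array([ 0.1763259 ,  0.12742857, -0.08424477]), 'wrist_torque': array([-0.00676897,  0.02828425,  0.00073588]), 'gripper_force': 0.0, 'opening': 0.09315628955486656}
[[468.2360166    0.         256.52526599]
 [  0.         468.2360166  192.65240977]
 [  0.           0.           1.        ]] [[ 0.01209799 -0.99989753  0.00765265  0.02516528]
 [-0.99903636 -0.01240978 -0.04209928  0.50977607]
 [ 0.04218993 -0.00713596 -0.99908412  1.41224037]
 [ 0.          0.          0.          1.        ]]
[[359.33631901   0.         255.47368268]
 [  0.         359.33631901 193.24324821]
 [  0.           0.           1.        ]] [[ 0.38367091  0.92328887 -0.01828364 -0.23761962]
 [ 0.69300513 -0.30094997 -0.65511297 -0.30527771]
 [-0.61036097  0.23867713 -0.75530968  1.41879055]
 [ 0.          0.          0.          1.        ]]
[[297.31863964   0.         248.67119198]
 [  0.         297.31863964 193.05374727]
 [  0.           0.           1.        ]] [[-1.44512947e-04 -9.67909052e-01 -2.51300709e-01  6.90711885e-02]
 [ 9.99999778e-01 -3.03257097e-04  5.92964403e-04  1.99877075e-04]
 [-6.50144337e-04 -2.51300567e-01  9.67908881e-01 -1.65607887e-01]
 [ 0.00000000e+00  0.00000000e+00  0.00000000e+00  1.00000000e+00]]
```

View pics/top0.png

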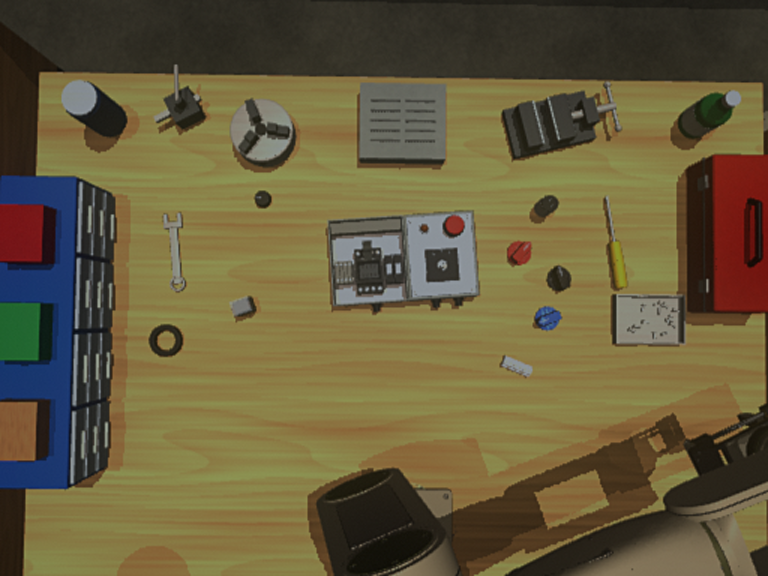

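View pics/scene0.png

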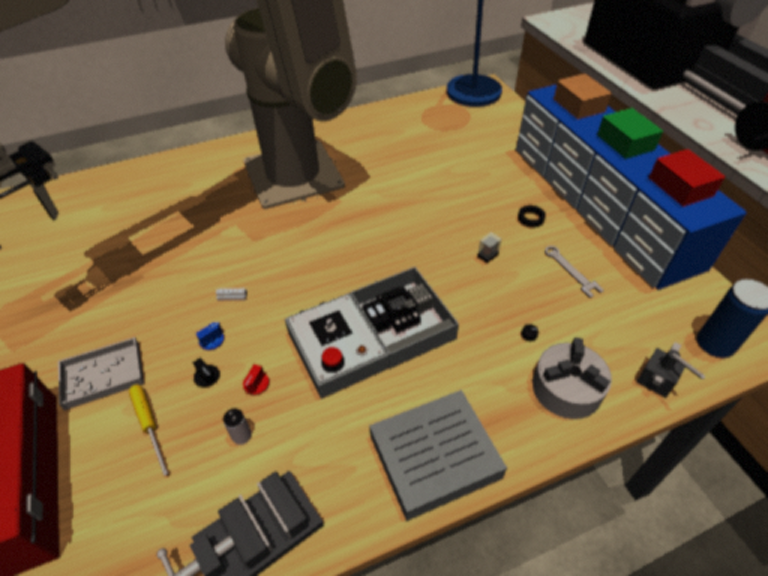

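The top view (shown at 1.5x) has the relay at (243,307), a small white and dark block. The black bar knob is at (559,278) and the box is centred at (403,260), with the socket at (368,270), the shaft at (443,265) and the lever on the socket's upper end.

Look-alikes for the knob are blue (547,318), red (519,252), the round black knob (263,199), the capacitor (545,206) and the tape (166,340). I choose the black one with a skirt and bar at (559,278). The relay could be confused with the white terminal strip (516,366), which is long and flat, so that isn't it.

Run:
```python
from h import *
c=dict(np.load("top0.npz"));sc=dict(np.load("scene0.npz"))
for n,u,v,z in(("relay",243,307,.05),("knob",559,278,.03),("socket",368,270,.053),("shaft",443,265,.072),("seamlo",406,303,.05),("seamhi",404,215,.05),("BL",333,308,.05),("BR",479,297,.05),("TL",329,220,.05),("TR",473,211,.05),("cap",545,206,.07),("red",519,252,.03),("blue",547,318,.03),("strip",516,366,.018)):
    print(n,onz(c,u/1.5,v/1.5,z).round(3))
s=robot.read_state();print(R.from_rotvec(s["orientation"]).as_matrix().round(3))
a=c["image"]
def crop(im,u,v,w=20): 
    u,v=int(u/1.5),int(v/1.5);return cv2.resize(im[v-w:v+w,u-w:u+w],(290,290),interpolation=cv2.INTER_CUBIC)
b=sc["image"]
o=np.vstack([np.hstack([crop(a,559,278),crop(a,243,307)]),np.hstack([crop(b,205,372),crop(b,489,247)])])
cv2.imwrite("pics/crop1.png",o)
```

```text
relay [0.469 0.31  0.05 ]
knob [ 0.535 -0.317  0.03 ]
socket [0.545 0.065 0.053]
shaft [ 0.555 -0.081  0.072]
seamlo [ 0.481 -0.01   0.05 ]
seamhi [ 0.655 -0.005  0.05 ]
BL [0.469 0.133 0.05 ]
BR [ 0.494 -0.154  0.05 ]
TL [0.643 0.144 0.05 ]
TR [ 0.665 -0.141  0.05 ]
cap [ 0.673 -0.279  0.07 ]
red [ 0.586 -0.237  0.03 ]
blue [ 0.455 -0.293  0.03 ]
strip [ 0.358 -0.234  0.018]
[[ 0.899  0.437 -0.001]
 [ 0.437 -0.899  0.001]
 [ 0.    -0.001 -1.   ]]
```

View pics/crop1.png

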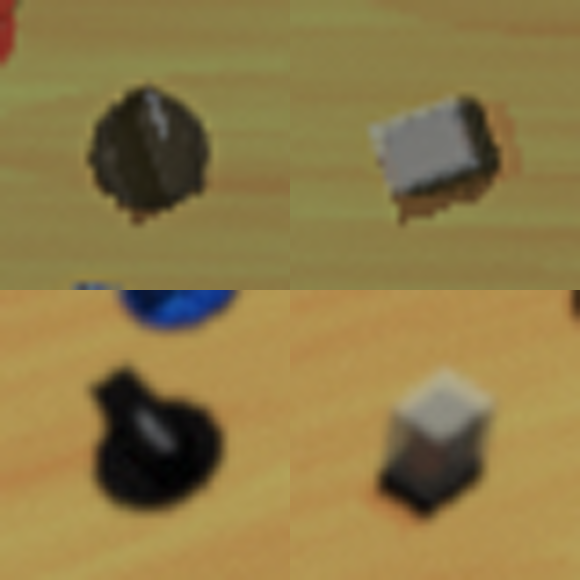

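The crop confirms the choice: black skirt and bar with a white index, nose roughly toward +x. The relay stands upright, clear on black, turned about 17°. Next I go over the knob, box and relay with the wrist camera.

```bash
python3 -m inch '[60,45,40,-5,100,140,120,40,-12,100,230,200,40,-21,100,260,223,40,-21,100,260,223,40,-21,100,260,223,40,-21,100,260,223,40,-21,100,260,223,40,-21,100,260,223,40,-21,100,260,223,40,-21,100]'
cat > w.py <<'E'
import sys,pickle
from h import *
def shot(n):
    s=robot.read_state();c=read_camera("wrist");pickle.dump((s,c),open(n+".pkl","wb"));return s,c
if __name__=="__main__":
    s,c=shot(sys.argv[1]);print(s["tool_pos"].round(4),s["t"])
    cv2.imwrite(f"pics/{sys.argv[1]}.png",cv2.resize(c["image"],(768,576),interpolation=cv2.INTER_CUBIC))
E
python3 w.py wk
```

```text
t: 0.98
tool_pos: [0.5254, -0.3129, 0.2584]
orientation: [-3.137, -0.143, -0.001]
force: [-0.2, -0.4, 0.8]
opening: 0.0929
gripper_force: 0.0
[ 0.5254 -0.3129  0.2584] 0.9833
```

View pics/wk.png

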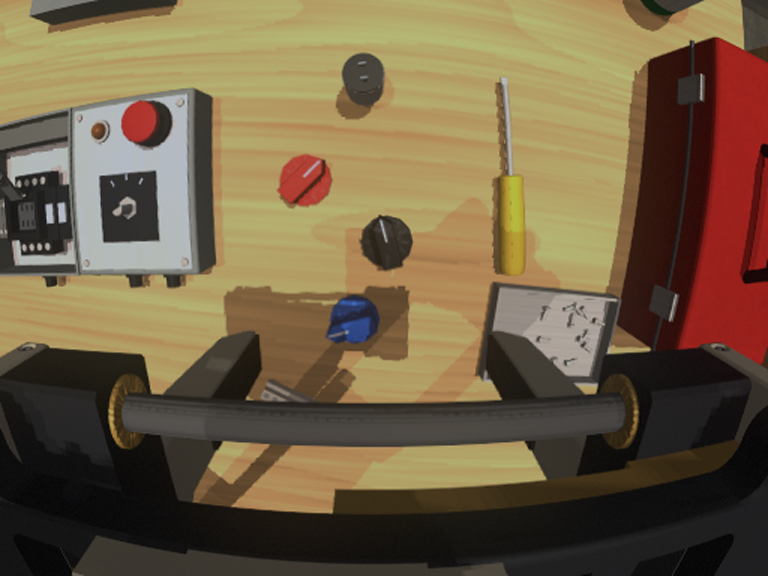

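```bash
python3 -m inch '[0,80,0,0,100,0,160,0,0,100,0,240,0,0,100,-10,320,0,0,100,-20,320,0,0,100,-20,320,0,0,100,-20,320,0,0,100,-20,320,0,0,100,-20,320,0,0,100,-20,320,0,0,100]'
python3 w.py wb
```

```text
t: 1.87
tool_pos: [0.5021, 0.0036, 0.2586]
orientation: [3.138, 0.138, -0.0]
force: [0.3, 0.3, -0.1]
opening: 0.0928
gripper_force: 0.0
[0.5021 0.0036 0.2586] 1.8667
```

View pics/wb.png

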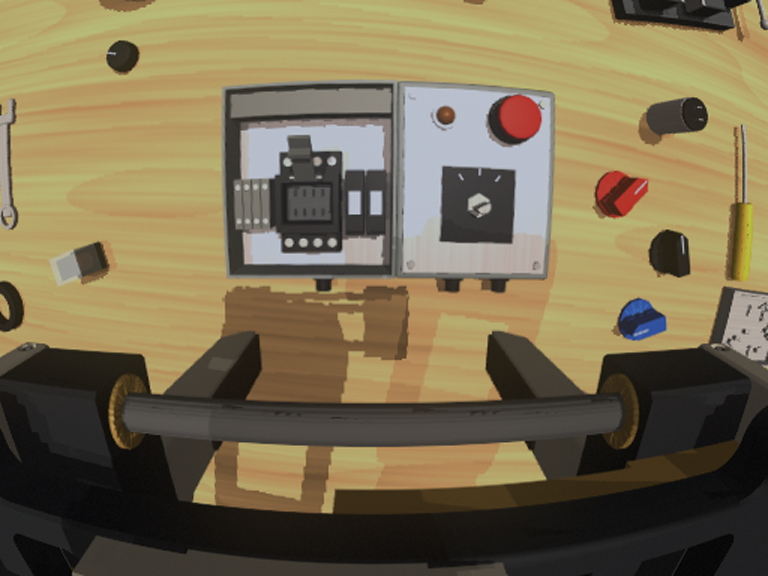

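Wrist view over the box (shown at 1.5x): pocket at (310,203), lever leaning away at (300,150), shaft at (481,205). Box corners are (224,88), (553,93), (227,276) and (545,278). In the first wrist view the knob is at (387,242) with its index line pointing up, and the relay is at (80,263) in the second view. I fit the box pose from these and move over the relay.

```bash
python3 -m inch '[-10,80,0,4,100,-30,160,0,8,100,-60,240,0,12,100,-84,300,0,14,100,-84,300,0,14,100,-84,300,0,14,100,-84,300,0,14,100,-84,300,0,14,100,-84,300,0,14,100]'
python3 - <<'E'
from w import *
s,c=pickle.load(open("wb.pkl","rb"))
P=lambda u,v,z:wonz(c,s,u/1.5,v/1.5,z)
px=[(224,88),(553,93),(227,276),(545,278),(397,277),(396,82)]
m=np.array([[85,145],[85,-145],[-85,145],[-85,-145],[-85,-5],[85,-5]])/1e3
w=np.array([P(u,v,.05)[:2] for u,v in px])
A,_=cv2.estimateAffinePartial2D(m.astype(np.float32),w.astype(np.float32),ransacReprojThreshold=.01)
print(A, np.degrees(np.arctan2(A[1,0],A[0,0])),np.hypot(A[0,0],A[1,0]));print(((m@A[:,:2].T+A[:,2]-w)*1e3).round(1))
print("pocket pred",A@[-.02,.07,1],"meas rim",P(310,203,.053),"floor",P(310,203,.033))
print("shaft pred",A@[-.02,-.075,1],"meas",P(481,205,.072))
im=c["image"]
f=lambda x,y:cv2.resize(im[y-50:y+50,x-40:x+40],(400,500),interpolation=cv2.INTER_CUBIC)
cv2.imwrite("pics/crop2.png",np.hstack([f(204,126),f(320,136)]))
s,c=shot("wr");print(s["tool_pos"],s["t"])
im2=c["image"]
cv2.imwrite("pics/wr.png",cv2.resize(im2[60:260,130:400],(800,592),interpolation=cv2.INTER_CUBIC))
E
```

```text
t: 2.67
tool_pos: [0.4181, 0.3052, 0.2582]
orientation: [-3.098, -0.519, 0.001]
force: [1.0, 0.3, 0.1]
opening: 0.0931
gripper_force: 0.0
[[ 0.9796172  -0.08143743  0.56992164]
 [ 0.08143743  0.9796172  -0.00535469]] 4.752179035629615 0.9829963988820579
[[ 0.2  0.1]
 [ 0.1  0.2]
 [-0.5 -1.5]
 [-0.3 -0.4]
 [-0.2  2. ]
 [ 0.7 -0.4]]
pocket pred [0.54462868 0.06158977] meas rim [0.54478158 0.05940696 0.053     ] floor [0.54337102 0.0620957  0.033     ]
shaft pred [ 0.55643711 -0.08045472] meas [ 0.55738382 -0.07914156  0.072     ]
[0.41808113 0.30524951 0.2582439 ] 2.6667
```

View pics/crop2.png

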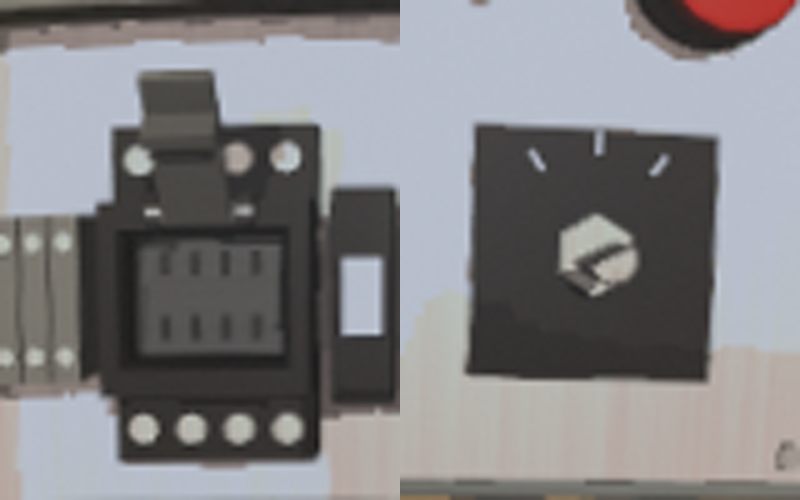

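View pics/wr.png

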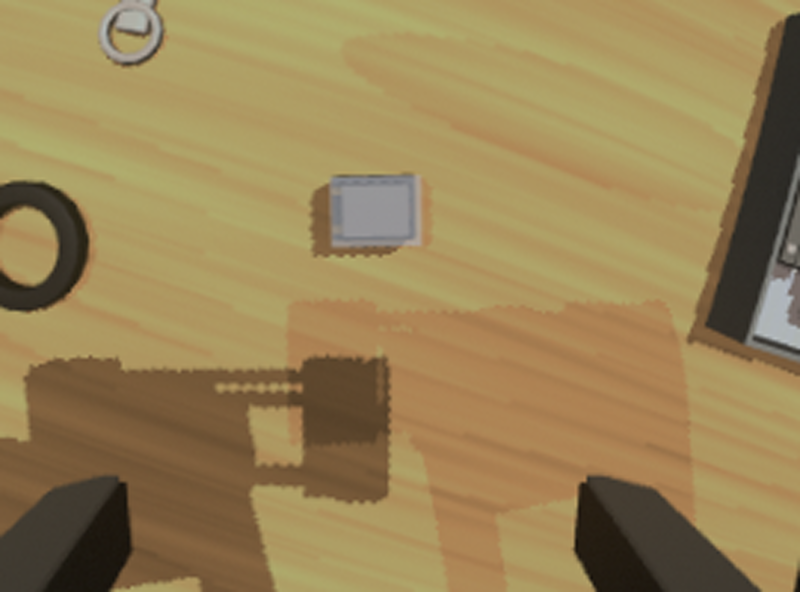

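The pocket crop shows rim centre at raw px (206.5,135.5) with the lever open beyond it. The shaft's flat appears to face about 25° left of image-up, to be confirmed close up. The relay crop shows its top centred at (375,211), aligned with the tool to about 1°.

Run:
```python
from w import *
s,c=pickle.load(open("wr.pkl","rb"))
f=lambda u,v:wonz(c,s,130+u/2.963,60+v/2.963,.055)
p=[f(*q) for q in((330,176),(420,176),(417,246),(330,246))];p=np.array(p);print(p.round(4),p.mean(0))
for i in range(4):
    d=p[(i+1)%4]-p[i];print(np.linalg.norm(d),np.degrees(np.arctan2(d[1],d[0])))
t=dict(np.load("top0.npz"))
# top view cross-check: relay top corners from crop1 (40px->290, origin)
g=lambda u,v:onz(t,162-20+u/7.25,204-20+v/7.25,.055)
q=np.array([g(*a) for a in((370,128),(460,98),(480,165),(398,190))]) if 0 else np.array([g(a-290,b) for a,b in((370,128),(460,98),(480,165),(398,192))])
print(q.round(4),q.mean(0))
M=R.from_rotvec(s["orientation"]).as_matrix();print(s["tool_pos"],np.degrees(np.arctan2(M[1,0],M[0,0])))
s,c=pickle.load(open("wb.pkl","rb"));M=R.from_rotvec(s["orientation"]).as_matrix();print(np.degrees(np.arctan2(M[1,0],M[0,0])))
```

```text
[[0.4783 0.3352 0.055 ]
 [0.4907 0.2999 0.055 ]
 [0.4625 0.2912 0.055 ]
 [0.4505 0.3257 0.055 ]] [0.47050125 0.31299671 0.055     ]
0.0373524324729684 -70.71915030184877
0.029468809438493407 -162.91148061540395
0.0364369227081834 109.1901851669546
0.02939034484569558 18.86805269290586
[[0.4773 0.3353 0.055 ]
 [0.4899 0.2992 0.055 ]
 [0.4629 0.2905 0.055 ]
 [0.4516 0.3234 0.055 ]] [0.47042296 0.31210697 0.055     ]
[0.41808113 0.30524951 0.2582439 ] 19.03826022050951
5.045303429944998
```

```bash
python3 -m inch '[30,4,0,0,100,52,7,-20,0,100,52,7,-60,0,100,52,7,-100,0,100,52,7,-140,0,100,52,7,-140,0,100,52,7,-140,0,100,52,7,-140,0,100]' 
python3 w.py wr2 >/dev/null
python3 - <<'E'
from w import *
s,c=pickle.load(open("wr2.pkl","rb"));print(s["tool_pos"])
cv2.imwrite("pics/wr2.png",c["image"][60:300,100:400])
E
```

```text
t: 3.38
tool_pos: [0.4724, 0.3095, 0.121]
orientation: [-3.099, -0.514, -0.003]
force: [-0.7, 0.1, -0.0]
opening: 0.0927
gripper_force: 0.0
[0.47239476 0.30954902 0.12100669]
```

View pics/wr2.png

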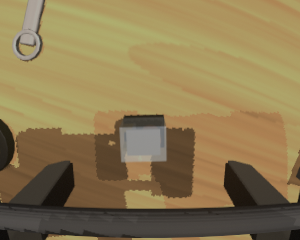

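The relay sits slightly left of mid-finger, which agrees with the measurement. Correct by (-2,+3), descend and grip.

```bash
python3 -m inch '[-2,3,-20,0,100,-2,3,-50,0,100,-2,3,-80,0,100,-2,3,-94,0,100,-2,3,-94,0,70,-2,3,-94,0,36,-2,3,-94,0,30,-2,3,-94,0,30,-2,3,-94,0,30,-2,3,-94,0,30]' 25
python3 -m inch '[0,0,0,0,30,0,0,0,0,30,0,0,10,0,30]'
```

```text
t: 4.27
tool_pos: [0.4696, 0.314, 0.0262]
orientation: [-3.098, -0.517, -0.004]
force: [-0.8, -0.7, 0.5]
opening: 0.0575
gripper_force: 0.0
t: 4.52
tool_pos: [0.4669, 0.3126, 0.0329]
orientation: [3.098, 0.517, -0.006]
force: [-1.0, -0.3, -0.6]
opening: 0.0376
gripper_force: 25.3
```

```bash
python3 -m inch '[0,0,40,0,30,0,-20,80,-4,30,0,-60,120,-8,30,5,-100,130,-14,30,10,-140,130,-14,30,10,-180,130,-14,30,10,-220,130,-14,30,10,-252,130,-14,30,10,-252,130,-14,30,10,-252,130,-14,30]'
python3 -m inch '[0,0,0,0,30,0,0,0,0,30,0,0,0,0,30]'
python3 - <<'E'
from w import *
s,c=shot("wp");M=R.from_rotvec(s["orientation"]).as_matrix();print(s["tool_pos"],np.degrees(np.arctan2(M[1,0],M[0,0])))
cv2.imwrite("pics/wp.png",cv2.resize(c["image"][40:280,110:390],(700,600),interpolation=cv2.INTER_CUBIC))
E
```

```text
t: 5.35
tool_pos: [0.4786, 0.0593, 0.1653]
orientation: [3.139, 0.128, 0.001]
force: [0.0, 0.4, -0.8]
opening: 0.0376
gripper_force: 24.9
t: 5.6
tool_pos: [0.4784, 0.0629, 0.1647]
orientation: [-3.138, -0.139, 0.0]
force: [0.1, 0.2, 0.4]
opening: 0.0378
gripper_force: 24.9
[0.47841155 0.06286611 0.16467183] 5.064723627908079
```

View pics/wp.png

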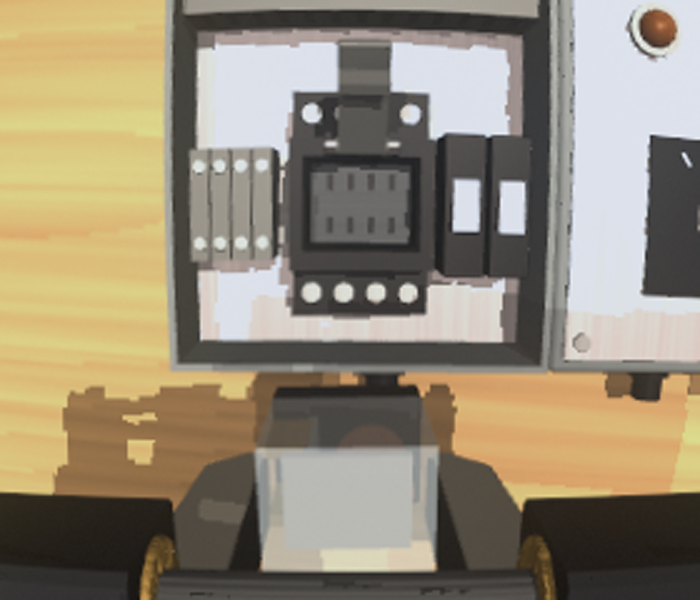

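Pocket rim spans crop x 301–422 and y 156–249, centre (361,203), almost straight below the camera. The relay is held square at x 258–437, with its lower front edge at y≈386.

Run:
```python
from w import *
s,c=pickle.load(open("wp.pkl","rb"))
S=[robot.read_state()["tool_pos"] for _ in range(3)];print(S)
M=R.from_rotvec(s["orientation"]).as_matrix()
f=lambda u,v,z:wonz(c,s,110+u/2.5-.3,40+v/2.5-.3,z)
a=f(361,203,.053);b=f(360,206,.033);print(a,b)
t=lambda p:(M.T@(p-s["tool_pos"])*1e3).round(1)
print(t(a),t(b))
for z in(.01,.02,.027):print("bottom front edge",z,t(f(347,387,s["tool_pos"][2]-z)), "topfront",t(f(347,448,s["tool_pos"][2]-z+.055)))
# box yaw from bay's near edge & rim
for p,q,z in(((180,370),(545,372),.05),((301,249),(422,249),.053),((300,315),(425,315),.045),((292,93),(430,93),.045)):
    d=f(*p,z)-f(*q,z);print(np.degrees(np.arctan2(d[1],d[0]))-90,np.linalg.norm(d))
```

```text
[array([0.47839623, 0.06283275, 0.16461285]), array([0.47839623, 0.06283275, 0.16461285]), array([0.47839623, 0.06283275, 0.16461285])]
[0.54470646 0.06327421 0.053     ] [0.54328502 0.06317038 0.033     ]
[ 66.1   5.5 111.7] [ 64.7   5.5 131.7]
bottom front edge 0.01 [22.7  0.3 10. ] topfront [ 26.4   0.3 -45. ]
bottom front edge 0.02 [20.1  0.3 20. ] topfront [ 22.9   0.3 -35. ]
bottom front edge 0.027 [18.2  0.3 27. ] topfront [ 20.4   0.3 -28. ]
4.739828938974867 0.14456317972029042
5.185580868731748 0.04512434106003155
5.123874021053481 0.048674101889693254
5.335508681464262 0.05227734144351846
```

Run:
```python
from w import *
s,c=pickle.load(open("wp.pkl","rb"));im=c["image"]
g=cv2.cvtColor(im,cv2.COLOR_BGR2GRAY)
print("col",[(r,int(g[r,235:241].mean()),int(g[r,256:262].mean())) for r in range(184,266,1)])
for _ in range(5):
    read_camera("wrist");x=robot.read_state();print(x["tool_pos"].round(4),x["q"].round(4),x["t"])
```

```text
col [(184, 68, 67), (185, 93, 83), (186, 125, 116), (187, 134, 133), (188, 117, 114), (189, 90, 68), (190, 92, 42), (191, 93, 42), (192, 95, 44), (193, 91, 42), (194, 68, 39), (195, 37, 37), (196, 37, 37), (197, 36, 36), (198, 47, 52), (199, 66, 72), (200, 77, 78), (201, 78, 78), (202, 74, 77), (203, 71, 74), (204, 70, 71), (205, 71, 70), (206, 73, 71), (207, 76, 70), (208, 77, 70), (209, 77, 73), (210, 77, 78), (211, 77, 82), (212, 77, 82), (213, 77, 82), (214, 77, 83), (215, 77, 82), (216, 77, 82), (217, 77, 83), (218, 87, 103), (219, 129, 142), (220, 157, 164), (221, 167, 170), (222, 175, 177), (223, 182, 184), (224, 185, 185), (225, 185, 185), (226, 185, 185), (227, 185, 185), (228, 185, 185), (229, 185, 185), (230, 184, 184), (231, 185, 185), (232, 184, 185), (233, 184, 184), (234, 184, 184), (235, 184, 184), (236, 184, 184), (237, 184, 185), (238, 184, 185), (239, 184, 184), (240, 184, 184), (241, 184, 184), (242, 184, 184), (243, 184, 185), (244, 185, 184), (245, 185, 184), (246, 184, 184), (247, 184, 185), (248, 184, 185), (249, 184, 185), (250, 184, 184), (251, 184, 185), (252, 184, 184), (253, 184, 185), (254, 184, 184), (255, 184, 185), (256, 185, 185), (257, 184, 185), (258, 184, 185), (259, 188, 197), (260, 194, 210), (261, 196, 212), (262, 196, 212), (263, 193, 212), (264, 191, 213), (265, 192, 212)]
[0.4784 0.0627 0.1646] [ 2.3900e-02 -1.6040e-01  1.8753e+00  1.0000e-04  1.4270e+00  1.5062e+00] 5.7
[0.4784 0.0626 0.1645] [ 2.3600e-02 -1.6040e-01  1.8754e+00  1.0000e-04  1.4269e+00  1.5062e+00] 5.75
[0.4784 0.0624 0.1645] [ 0.0233 -0.1605  1.8754  0.      1.4269  1.5061] 5.8
[0.4784 0.0622 0.1645] [ 0.023  -0.1605  1.8755  0.      1.4269  1.5061] 5.85
[0.4784 0.062  0.1645] [ 0.0226 -0.1606  1.8755 -0.      1.4269  1.506 ] 5.9
```

Run:
```python
from w import *
s,c=pickle.load(open("wp.pkl","rb"))
M=R.from_rotvec(s["orientation"]).as_matrix()
def tr(v):
    o,d=wray(c,s,248,v);o=M.T@(o-s["tool_pos"])*1e3;d=M.T@d;return o,d/d[2]
for vb,vt in((194.5,218.7),(194,219.5),(194.5,222),(197.5,218.7)):
    (o,d),(o2,e)=tr(vb),tr(vt)
    # o.x+d.x*(h-5-o.z)=o2.x+e.x*(h-55-o2.z)
    h=(o2[0]+e[0]*(-55-o2[2])-o[0]-d[0]*(-5-o[2]))/(d[0]-e[0]);print(h,o[0]+d[0]*(h-5-o[2]))
    print("  x if h=27:",[ (o[0]+d[0]*(27-5-o[2])).round(1),(o2[0]+e[0]*(27-55-o2[2])).round(1)])
# rim numerically: dark profile across pocket
g=cv2.cvtColor(c["image"],cv2.COLOR_BGR2GRAY)
print([(u,int(g[118:124,u].mean())) for u in range(222,292)])
print([(v,int(g[v,250:258].mean())) for v in range(95,170)])
```

```text
37.662425383169506 16.701172742814045
  x if h=27: [np.float64(19.5), np.float64(20.5)]
29.0922821227266 19.309489103836782
  x if h=27: [np.float64(19.9), np.float64(20.1)]
19.391533419106484 21.534510476811874
  x if h=27: [np.float64(19.5), np.float64(18.7)]
65.04589630950701 7.014389291282953
  x if h=27: [np.float64(17.5), np.float64(20.5)]
[(222, 142), (223, 97), (224, 95), (225, 88), (226, 75), (227, 75), (228, 75), (229, 75), (230, 68), (231, 53), (232, 43), (233, 41), (234, 72), (235, 92), (236, 92), (237, 102), (238, 109), (239, 108), (240, 108), (241, 108), (242, 108), (243, 108), (244, 107), (245, 108), (246, 108), (247, 108), (248, 108), (249, 108), (250, 107), (251, 107), (252, 107), (253, 107), (254, 108), (255, 108), (256, 107), (257, 107), (258, 107), (259, 107), (260, 107), (261, 107), (262, 107), (263, 107), (264, 107), (265, 107), (266, 107), (267, 107), (268, 107), (269, 107), (270, 107), (271, 107), (272, 94), (273, 60), (274, 46), (275, 34), (276, 37), (277, 42), (278, 62), (279, 73), (280, 73), (281, 73), (282, 73), (283, 68), (284, 44), (285, 33), (286, 33), 
[... 203 characters left out ...]
1), (109, 105), (110, 98), (111, 100), (112, 99), (113, 99), (114, 100), (115, 101), (116, 106), (117, 106), (118, 107), (119, 107), (120, 106), (121, 108), (122, 109), (123, 107), (124, 107), (125, 107), (126, 105), (127, 98), (128, 97), (129, 95), (130, 94), (131, 95), (132, 96), (133, 102), (134, 105), (135, 106), (136, 93), (137, 53), (138, 38), (139, 41), (140, 53), (141, 67), (142, 68), (143, 68), (144, 67), (145, 68), (146, 67), (147, 66), (148, 50), (149, 45), (150, 49), (151, 67), (152, 67), (153, 72), (154, 91), (155, 112), (156, 118), (157, 116), (158, 112), (159, 93), (160, 63), (161, 55), (162, 54), (163, 54), (164, 54), (165, 72), (166, 100), (167, 159), (168, 214), (169, 214)]
```

```bash
python3 -m inch '[30,0,0,0,30,61,0,-10,0,30,61,0,-40,0,30,61,0,-60,0,30,61,0,-66,0,30,61,0,-66,0,30,61,0,-66,0,30,61,0,-66,0,30,61,0,-66,0,30,61,0,-66,0,30]'
python3 -m inch '[0,0,0,0,30,0,0,0,0,30,0,0,0,0,30,0,0,0,0,30]'
```

```text
t: 6.73
tool_pos: [0.5405, 0.0615, 0.1003]
orientation: [3.139, 0.136, 0.004]
force: [0.3, -0.6, -1.0]
opening: 0.0378
gripper_force: 24.9
t: 7.07
tool_pos: [0.5396, 0.0615, 0.0988]
orientation: [-3.139, -0.135, -0.0]
force: [-1.4, -0.5, -1.3]
opening: 0.038
gripper_force: 24.9
```

```bash
python3 -m inch '[0,0,-5,0,30,0,0,-9,0,30,0,0,-12,0,30,0,0,-14,0,30,0,0,-16,0,30,0,0,-18,0,30,0,0,-18,0,30]'; python3 -m inch '[0,0,-2,0,30,0,0,-4,0,30,0,0,-6,0,30,0,0,-6,0,30]'
```

```text
t: 7.65
tool_pos: [0.5392, 0.0615, 0.0801]
orientation: [-3.139, -0.136, 0.001]
force: [-0.3, -0.1, -0.4]
opening: 0.0378
gripper_force: 24.9
t: 7.98
tool_pos: [0.5408, 0.0625, 0.0759]
orientation: [-3.137, -0.136, -0.005]
force: [0.8, 4.5, 1.7]
opening: 0.0383
gripper_force: 25.0
```

```bash
python3 -m inch '[0,1,-1,0,30,0,1,-3,0,30,0,1,-5,0,30,0,1,-5,0,30]'; python3 -m inch '[0,0,-2,0,30,0,0,-4,0,30,0,0,-5,0,30,0,0,-5,0,30]'
```

```text
t: 8.32
tool_pos: [0.5404, 0.0626, 0.0697]
orientation: [-3.139, -0.135, -0.003]
force: [6.2, 2.6, -0.8]
opening: 0.038
gripper_force: 25.0
t: 8.65
tool_pos: [0.5404, 0.0626, 0.0648]
orientation: [-3.138, -0.135, -0.003]
force: [5.9, 2.6, 0.9]
opening: 0.038
gripper_force: 25.0
```

Sliding in. Slight side forces, so shift +0.5 mm in x and y and go on until it bottoms.

```bash
python3 -m inch '[0.5,0.5,-2,0,30,0.5,0.5,-4,0,30,0.5,0.5,-4,0,30]'; python3 -m inch '[0,0,-2,0,30,0,0,-4,0,30,0,0,-4,0,30,0,0,-4,0,30]'
```

```text
t: 8.9
tool_pos: [0.5413, 0.0625, 0.064]
orientation: [3.138, 0.136, 0.003]
force: [-9.3, -0.9, 27.8]
opening: 0.0376
gripper_force: 25.0
t: 9.23
tool_pos: [0.543, 0.0626, 0.0616]
orientation: [3.138, 0.135, 0.009]
force: [-6.8, -0.4, 35.2]
opening: 0.0375
gripper_force: 25.0
```

```bash
python3 -m inch '[0,0,2,0,60,0,0,2,0,60,0,0,2,0,60,0,0,2,0,60,0,0,30,0,60,-3,0,60,0,60,-3,0,60,0,0,-3,0,60,0,0,-3,0,60,0,0]'; python3 -m inch '[0,0,0,0,0,0,0,0,0,0,0,0,0,0,0,0,0,0,0,0,0,0,0,0,0]'
```

```text
t: 9.98
tool_pos: [0.5364, 0.0629, 0.1157]
orientation: [3.139, 0.135, -0.002]
force: [-0.0, 0.8, -0.6]
opening: 0.0404
gripper_force: 0.0
t: 10.4
tool_pos: [0.5367, 0.063, 0.1161]
orientation: [-3.139, -0.135, 0.001]
force: [-1.2, 0.1, 0.2]
opening: 0.0069
gripper_force: 0.0
```

```bash
python3 -m inch '[4,0,-8,0,0,7,0,-16,0,0,7,0,-22,0,0,7,0,-24,0,0,7,0,-24,0,0,7,0,-24,0,0]'; python3 -m inch '[0,0,-2,0,0,0,0,-4,0,0,0,0,-6,0,0,0,0,-6,0,0]'
```

```text
t: 10.9
tool_pos: [0.5437, 0.063, 0.0922]
orientation: [-3.139, -0.135, 0.001]
force: [0.1, 0.6, 0.0]
opening: 0.0007
gripper_force: 0.0
t: 11.23
tool_pos: [0.5452, 0.063, 0.0884]
orientation: [3.139, 0.136, 0.004]
force: [-1.9, -0.7, 9.3]
opening: 0.0004
gripper_force: 4.5
```

Relay top found at 0.088, so it is home. Now the lever: up, over to its far side, down.

```bash
python3 -m inch '[0,0,20,0,0,0,0,52,0,0,40,3,55,0,0,82,7,55,0,0,84,7,40,0,0,84,7,10,0,0,84,7,-9,0,0,84,7,-9,0,0,84,7,-9,0,0,84,7,-9,0,0]'
python3 - <<'E'
from w import *
s,c=pickle.load(open("wp.pkl","rb"));M=R.from_rotvec(s["orientation"]).as_matrix()
for z in(.08,.09,.1):print(M.T@(wonz(c,s,256,56.4,z)-s["tool_pos"])*1e3-[65.4,5.3,0])
print(robot.read_state()["tool_pos"],robot.read_state()["force"])
E
```

```text
t: 12.07
tool_pos: [0.6286, 0.07, 0.0789]
orientation: [3.139, 0.135, 0.002]
force: [-0.4, 0.0, 1.2]
opening: 0.0006
gripper_force: 0.0
[56.0360401   1.2344796  84.65190775]
[53.94688925  0.98272017 74.6522918 ]
[51.85773841  0.73096073 64.65267584]
[0.62857849 0.06998172 0.07891014] [-0.43554077  0.02234785  1.1676557 ]
```

```bash
python3 -m inch '[-10,-1,0,0,0,-18,-1.5,2,0,0,-26,-2,4,0,0,-34,-3,6,0,0,-40,-3.5,6,0,0,-44,-4,6,0,0,-44,-4,6,0,0]'; python3 -m inch '[-2,0,0,0,0,-4,0,0,0,0,-6,0,0,0,0,-6,0,0,0,0]'
```

```text
t: 12.65
tool_pos: [0.583, 0.0659, 0.0837]
orientation: [3.139, 0.135, -0.001]
force: [-0.0, -0.2, -0.1]
opening: 0.0005
gripper_force: 0.0
t: 12.98
tool_pos: [0.5775, 0.066, 0.0832]
orientation: [-3.139, -0.136, 0.001]
force: [0.5, 0.4, -0.2]
opening: 0.0004
gripper_force: 0.0
```

```bash
python3 -m inch '[-2,0,0,0,0,-4,0,0,0,0,-4,0,0,0,0]'; python3 -m inch '[-2,0,0,0,0,-4,0,0,0,0,-4,0,0,0,0]'
```

```text
t: 13.23
tool_pos: [0.5747, 0.0659, 0.0836]
orientation: [3.139, 0.135, 0.003]
force: [5.0, -0.6, -4.2]
opening: 0.0004
gripper_force: 2.6
t: 13.48
tool_pos: [0.574, 0.0659, 0.0839]
orientation: [3.139, 0.135, 0.015]
force: [22.2, 0.6, -15.3]
opening: 0.0006
gripper_force: 10.7
```

```bash
python3 -m inch '[6,0,0,0,0,20,1,5,0,0,20,1,50,0,0,0,0,85,0,0,-40,-5,85,0,0,-74,-11,85,0,60,-74,-11,85,0,80,-74,-11,85,0,100,-74,-11,85,0,100,-74,-11,85,0,100]'; python3 -c "
from w import *
shot('v1')"
python3 -m inch '[0,-40,0,0,100,-5,-80,0,0,100,-8,-120,0,0,100,-10,-140,0,0,100,-10,-140,0,0,100,-10,-140,0,0,100,-10,-140,0,0,100,-10,-140,0,0,100]';python3 -c "
from w import *
shot('v2')"
python3 -m inch '[0,-40,0,0,100,-5,-80,0,0,100,-10,-120,0,0,100,-15,-160,0,0,100,-22,-200,0,0,100,-22,-232,0,0,100,-22,-232,0,0,100,-22,-232,0,0,100,-22,-232,0,0,100,-22,-232,0,0,100]';python3 - <<'E'
from w import *
shot('v3')
C=[]
for n,(u,v,w,h) in (('v1',(248,110,40,60)),('v2',(248,118,20,30)),('v3',(248,122,30,45))):
    s,c=pickle.load(open(n+".pkl","rb"));print(n,s["tool_pos"])
    C.append(cv2.resize(c["image"][v-h:v+h,u-w:u+w],(266,399),interpolation=cv2.INTER_CUBIC))
cv2.imwrite("pics/comp.png",np.hstack(C))
# find knob dark blob & shaft
s,c=pickle.load(open("v3.pkl","rb"));hsv=cv2.cvtColor(c["image"],cv2.COLOR_BGR2HSV)
m=(hsv[:,:,2]<75).astype(np.uint8);n,l,st,ce=cv2.connectedComponentsWithStats(m)
for i in range(1,n):
    if 200<st[i,4]<20000 and st[i,1]<200:print(st[i],ce[i].round(1),wonz(c,s,*ce[i],.02).round(4))
s,c=pickle.load(open("v2.pkl","rb"))
E
```

```text
t: 14.32
tool_pos: [0.4971, 0.055, 0.1691]
orientation: [-3.139, -0.135, -0.002]
force: [-0.3, -0.2, -0.6]
opening: 0.0291
gripper_force: 0.0
t: 15.03
tool_pos: [0.4864, -0.084, 0.1685]
orientation: [-3.138, -0.137, 0.0]
force: [0.4, 0.6, -1.0]
opening: 0.0866
gripper_force: 0.0
t: 15.92
tool_pos: [0.4645, -0.3154, 0.1685]
orientation: [-3.138, -0.138, 0.0]
force: [-0.1, -0.3, -1.1]
opening: 0.093
gripper_force: 0.0
v1 [0.49711101 0.05504075 0.16910152]
v2 [ 0.48641235 -0.08398188  0.16850051]
v3 [ 0.46452584 -0.31538893  0.1685065 ]
[  98    0   22  145 2478] [108.   71.9] [ 0.5783 -0.1472  0.02  ]
[  451     0    61   221 10855] [485.4 108.3] [ 0.5955 -0.6193  0.02  ]
[ 50   4  34  38 556] [70.9 25.1] [ 0.6407 -0.0862  0.02  ]
[180  46  30  39 220] [195.4  68.9] [ 0.5817 -0.2492  0.02  ]
[  26   60   43   62 2151] [47.5 91.8] [ 0.5585 -0.0597  0.02  ]
[  0  74   6  64 255] [  2.1 106.2] [0.5441 0.0273 0.02  ]
[ 241   96   43   44 1267] [262.2 119.1] [ 0.5332 -0.3239  0.02  ]
```

View pics/comp.png

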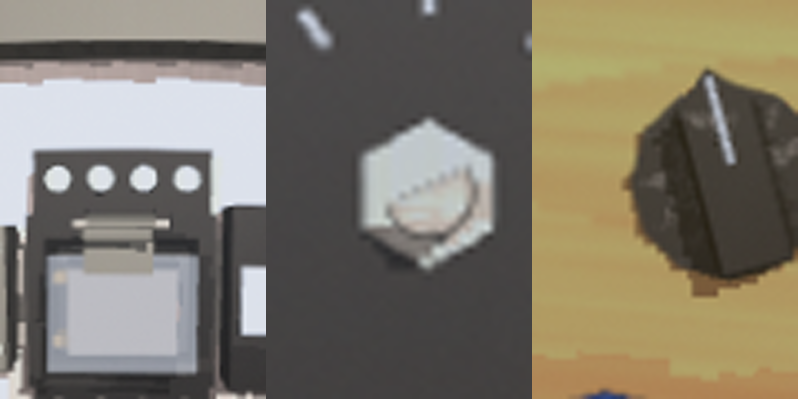

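The composite shows the lever upright with its hook over the relay. The shaft tip has its flat edge running (388,207)–(470,168), so the flat normal is about 25.4° left of image-up and the axis is at (434,195). The knob's nose is at (708,72), with bar edges about 16° left of image-up.

Run:
```python
from w import *
s,c=pickle.load(open("v2.pkl","rb"));M=R.from_rotvec(s["orientation"]).as_matrix();print("yaw",np.degrees(np.arctan2(M[1,0],M[0,0])))
f=lambda x,y:(228+(x-266+.5)/6.65-.5,88+(y+.5)/6.65-.5)
p=wonz(c,s,*f(388,207),.072);q=wonz(c,s,*f(470,168),.072);d=q-p;print("chord",np.linalg.norm(d),"flat yaw",np.degrees(np.arctan2(d[1],d[0]))+90)
print("shaft",wonz(c,s,*f(434,195),.072))
s,c=pickle.load(open("v3.pkl","rb"))
f=lambda x,y:(218+(x-532+.5)/4.433-.5,77+(y+.5)/4.433-.5)
a=wonz(c,s,*f(709,80),.035);b=wonz(c,s,*f(731,162),.035);d=a-b;y=np.arctan2(d[1],d[0]);print("knob yaw index",np.degrees(y))
for u,v in(((675,105),(725,278)),((750,103),(797,255))):
    d=wonz(c,s,*f(*u),.035)-wonz(c,s,*f(*v),.035);print(np.degrees(np.arctan2(d[1],d[0])))
n=wonz(c,s,*f(708,71),.023);print("nose",n)
for k in (20,21.5):
    k=np.radians(k);print("axis from nose",n-.027*np.array([np.cos(k),np.sin(k),0]))
# skirt circle fit from dark mask contour, excluding top (nose) and bottom
g=cv2.cvtColor(c["image"],cv2.COLOR_BGR2HSV)[:,:,2]
m=(g<90).astype(np.uint8);n_,l=cv2.connectedComponents(m);m=(l==l[119,262]).astype(np.uint8)
k=max(cv2.findContours(m,0,cv2.CHAIN_APPROX_NONE)[0],key=len)[:,0]
k=np.array([u for u in k if 105<u[1]<132],float)
W=np.array([wonz(c,s,*u,.004)[:2] for u in k])
A=np.c_[2*W,np.ones(len(W))];x=np.linalg.lstsq(A,(W**2).sum(1),rcond=None)[0];print("skirt circ",x[:2],np.sqrt(x[2]+x[:2]@x[:2]))
```

```text
yaw 5.008995688749141
chord 0.011935221609196646 flat yaw 30.78947743381964
shaft [ 0.55625613 -0.08191228  0.072     ]
knob yaw index 19.985273051069615
21.140170251234057
22.5237499382602
nose [ 0.56033682 -0.31626789  0.023     ]
axis from nose [ 0.53496512 -0.32550243  0.023     ]
axis from nose [ 0.53521555 -0.32616342  0.023     ]
skirt circ [ 0.52911657 -0.32500623] 0.02186491729293673
```

```bash
python3 -m inch '[30,-4,0,6,60,60,-8,-20,12,60,70,-9,-60,16,60,70,-9,-100,16,60,70,-9,-130,16,60,70,-9,-130,16,60,70,-9,-130,16,60,70,-9,-130,16,60]'; python3 -m inch '[0,0,0,0,60,0,0,0,0,60]'
python3 - <<'E'
from w import *
s,c=shot("k1");M=R.from_rotvec(s["orientation"]).as_matrix();print("yaw",np.degrees(np.arctan2(M[1,0],M[0,0])),s["tool_pos"])
g=cv2.cvtColor(c["image"],cv2.COLOR_BGR2HSV)
m=((g[:,:,2]>150)&(g[:,:,1]<50)).astype(np.uint8);n,l,st,ce=cv2.connectedComponentsWithStats(m)
for i in range(1,n):
    if 8<st[i,4]<400 and 100<st[i,1]<260 and 150<st[i,0]<350:
        v,u=np.where(l==i);vx=cv2.fitLine(np.c_[u,v].astype(np.float32),2,0,.01,.01).ravel()[:2];print(st[i],ce[i],vx,wonz(c,s,*ce[i],.035),np.degrees(np.arctan2(-vx[0],-vx[1])))
E
```

```text
t: 16.63
tool_pos: [0.5354, -0.3261, 0.0411]
orientation: [3.087, 0.572, 0.003]
force: [0.4, -0.1, 0.2]
opening: 0.0559
gripper_force: 0.0
t: 16.8
tool_pos: [0.536, -0.3273, 0.0422]
orientation: [3.085, 0.57, 0.006]
force: [0.1, -0.1, 1.3]
opening: 0.056
gripper_force: 0.0
yaw 20.94880418896008 [ 0.53595716 -0.32729018  0.04217623]
[242 193   3  16  46] [243.02173913 200.5       ] [ 0.00855562 -0.9999634 ] [ 0.55316489 -0.3174248   0.035     ] -0.490207
[242 220   3   4  10] [242.9 221.8] [0.44721356 0.89442724] [ 0.54032644 -0.32217696  0.035     ] -153.43495
```

The index line agrees within 0.5° and shows the same (-1.3,+2.8) mm correction as the position estimate. Descend and grip.

```bash
python3 -m inch '[-1.5,3,-10,0,60,-1.5,3,-22,0,60,-1.5,3,-30,0,60,-1.5,3,-33,0,60,-1.5,3,-33,0,60,-1.5,3,-33,0,30,-1.5,3,-33,0,12,-1.5,3,-33,0,10,-1.5,3,-33,0,10,-1.5,3,-33,0,10]' 45; python3 -m inch '[0,0,0,0,10,0,0,0,0,10,0,0,0,0,10]'
```

```text
t: 17.68
tool_pos: [0.5328, -0.3232, 0.0061]
orientation: [3.089, 0.571, 0.001]
force: [-0.6, 0.6, 0.3]
opening: 0.0266
gripper_force: 0.0
t: 17.93
tool_pos: [0.5327, -0.3233, 0.006]
orientation: [3.089, 0.571, 0.001]
force: [0.1, -1.9, 1.3]
opening: 0.018
gripper_force: 45.0
```

```bash
python3 -m inch '[0,0,40,0,10,0,0,80,2,10,-10,30,120,5,10,-20,70,130,9.5,10,-30,110,130,9.5,10,-37,150,130,9.5,10,-37,190,130,9.5,10,-37,206,130,9.5,10,-37,206,130,9.5,10,-37,206,130,9.5,10]'; python3 -m inch '[0,0,0,0,10,0,0,0,0,10,0,0,0,0,10,0,0,0,0,10]'
python3 - <<'E'
from w import *
s,c=shot("k2");M=R.from_rotvec(s["orientation"]).as_matrix();print("yaw",np.degrees(np.arctan2(M[1,0],M[0,0])),s["tool_pos"])
t=lambda p:(M.T@(p-s["tool_pos"])*1e3).round(1)
g=cv2.cvtColor(c["image"],cv2.COLOR_BGR2HSV)
m=((g[:,:,2]>140)&(g[:,:,1]<60)).astype(np.uint8);n,l,st,ce=cv2.connectedComponentsWithStats(m)
for i in range(1,n):
    if 8<st[i,4]<600 and st[i,1]<260 and 150<st[i,0]<350:print(st[i],ce[i].round(1),t(wonz(c,s,*ce[i],.072)))
print("idx",[t(wonz(c,s,243,v,s["tool_pos"][2]+.029))[:2] for v in (185,190,195,200,210)])
p=s["tool_pos"];print("expected shaft in tool",t(np.array([.5563,-.0815,.072])))
v=cv2.cvtColor(c["image"],cv2.COLOR_BGR2GRAY);print([(r,int(v[r,243:246].mean())) for r in range(170,225)])
np.set_printoptions(linewidth=250)
u0,v0=[int(round(q)) for q in (249,118)]
print(v[v0-16:v0+18,u0-18:u0+20])
E
```

```text
t: 18.77
tool_pos: [0.4954, -0.116, 0.1356]
orientation: [3.03, 0.829, -0.0]
force: [0.0, -0.6, -1.8]
opening: 0.0176
gripper_force: 45.0
t: 19.1
tool_pos: [0.4955, -0.118, 0.1355]
orientation: [-3.032, -0.823, 0.0]
force: [0.1, -0.2, -2.2]
opening: 0.0177
gripper_force: 45.0
yaw 30.36040040705618 [ 0.49545819 -0.11801722  0.13548017]
[241  78   3   8  21] [242.   81.4] [97.  -4.7 63.5]
[274  96   7   5  18] [276.9  97.9] [84.4 21.9 63.5]
[235 104  25  23 400] [247.6 114.4] [71.5 -0.5 63.5]
idx [array([37.5, -2.4]), array([35.1, -2.4]), array([32.6, -2.4]), array([30.2, -2.4]), array([25.1, -2.5])]
expected shaft in tool [71.  -0.7 63.5]
[(170, 228), (171, 228), (172, 228), (173, 228), (174, 228), (175, 228), (176, 228), (177, 228), (178, 228), (179, 225), (180, 220), (181, 192), (182, 131), (183, 112), (184, 111), (185, 111), (186, 111), (187, 110), (188, 109), (189, 99), (190, 85), (191, 65), (192, 41), (193, 40), (194, 40), (195, 40), (196, 40), (197, 39), (198, 39), (199, 38), (200, 37), (201, 37), (202, 36), (203, 36), (204, 35), (205, 35), (206, 35), (207, 35), (208, 35), (209, 36), (210, 35), (211, 34), (212, 34), (213, 33), (214, 34), (215, 32), (216, 32), (217, 32), (218, 31), (219, 32), (220, 31), (221, 30), (222, 29), (223, 29), (224, 29)]
[[84 85 84 ... 88 88 87]
 [83 84 85 ... 87 88 88]
 [84 83 84 ... 87 88 88]
 ...
 [78 79 78 ... 81 82 83]
 [78 79 79 ... 82 82 81]
 [79 78 78 ... 82 82 81]]
```

Run:
```python
from w import *
s,c=pickle.load(open("k2.pkl","rb"))
v=cv2.cvtColor(c["image"],cv2.COLOR_BGR2GRAY)
for r in range(180,226,2):print(r,*["%3d"%x for x in v[r,240:260]])
print()
for r in range(102,130):print(r,*["%3d"%x for x in v[r,233:262]])
```

```text
180 216 216 224 224 220 217 223 224 228 220 223 223 219 218 218 215 216 217 219 224
182 170 181 128 112 111 172 182 213 217 214 214 217 217 217 214 215 216 218 218 217
184 112 111 111 111 112 111 204 216 213 213 216 217 217 214 214 216 217 217 215 215
186 112 112 111 111 111 111 110 109 167 180 212 216 213 214 215 217 217 216 215 215
188  88  98 103 107 110 111 108 108  97  96 108 167 177 209 187 126 170 179 209 186
190  81  80  80  80  83  92  91  66  45  42  57  89 106 111 110 110 109 109 109 109
192  41  41  41  41  42  41  42  42  41  42  43  43  42  42  42  43  42  44  43  43
194  42  42  42  41  40  40  42  42  42  42  42  42  41  42  44  50  54  47  45  55
196  42  40  38  40  40  40  40  40  39  42  41  42  41  41  40  41  40  41  45  51
198  38  38  38  38  39  40  38  40  39  40  40  40  40  40  40  39  39  40  43  45
200  37  38  37  36  38  39  38  39  38  40  38  39  39  37  38  37  39  39  39  39
202  37  37  37  37  37  36  38  36  37  38  39  39  38  37  38  38  38  39  38  38
204  35  36  35  35  36  36  35  40  43  41  39  36  35  37  36  38  37  37  37  37
206  35 
[... 3492 characters left out ...]
  60  58  56  81 198 185 162 217 227 216 211 208 225 215 211 226 227 227 187  89  80  83  82  83  83
125  80  80  80  80  79  70  62  62 156 213 222 222 218 217 202 197 210 213 213 211 211 211 119  83  81  81  82  82  82
126  80  80  79  79  80  80  79  79 100 156 171 171 146 138 139 137 113 106 107  84  80  81  81  81  82  82  81  82  82
127  80  80  79  79  80  79  81  79  80  80  80  80  80  81  80  80  80  80  80  81  81  81  81  80  81  81  81  82  81
128  80  80  79  80  79  80  80  79  80  80  80  80  80  80  80  80  80  79  81  80  81  81  80  80  82  80  81  81  81
129  79  79  80  79  79  80  80  80  79  79  81  79  80  79  80  80  80  80  81  79  80  81  81  81  81  81  81  81  81
```

The flat edge is horizontal in the image (row 113, u 240–255) at tool yaw 30.4°, so the knob is already turned right. The shaft axis lies at tool (71.2,-0.8) mm and the knob at about (0.5,0.2). Move over the shaft.

```bash
python3 -m inch '[30,18,0,0,10,60.5,36.5,-10,0,10,60.5,36.5,-30,0,10,60.5,36.5,-45,0,10,60.5,36.5,-47,0,10,60.5,36.5,-47,0,10,60.5,36.5,-47,0,10,60.5,36.5,-47,0,10,60.5,36.5,-47,0,10,60.5,36.5,-47,0,10]' 60; python3 -m inch '[0,0,0,0,10,0,0,0,0,10,0,0,0,0,10,0,0,0,0,10]'
```

```text
t: 19.98
tool_pos: [0.5567, -0.0809, 0.0899]
orientation: [3.031, 0.824, 0.003]
force: [-0.2, -1.0, -1.4]
opening: 0.0173
gripper_force: 60.0
t: 20.32
tool_pos: [0.556, -0.0806, 0.0887]
orientation: [3.031, 0.825, -0.0]
force: [0.4, -1.0, -1.3]
opening: 0.0177
gripper_force: 60.0
```

```bash
python3 -m inch '[0,-0.8,-4,0,10,0,-0.8,-7,0,10,0,-0.8,-10,0,10,0,-0.8,-11,0,10,0,-0.8,-11,0,10]'; python3 -m inch '[0,0,-1,0,10,0,0,-2,0,10,0,0,-3,0,10,0,0,-3,0,10]'
```

```text
t: 20.73
tool_pos: [0.5555, -0.0812, 0.0768]
orientation: [-3.031, -0.825, 0.002]
force: [-0.6, -0.1, -1.2]
opening: 0.018
gripper_force: 60.0
t: 21.07
tool_pos: [0.5558, -0.0814, 0.0745]
orientation: [3.031, 0.825, -0.001]
force: [-0.6, -0.9, -0.8]
opening: 0.0174
gripper_force: 60.0
```

```bash
python3 -m inch '[0,0,-2,0,10,0,0,-3,0,10,0,0,-4,0,10,0,0,-4,0,10]'; python3 -m inch '[0,0,-2,0,10,0,0,-3,0,10,0,0,-4,0,10,0,0,-4,0,10]'
```

```text
t: 21.4
tool_pos: [0.5558, -0.0814, 0.0703]
orientation: [-3.031, -0.825, 0.001]
force: [-1.8, -1.0, -2.6]
opening: 0.0174
gripper_force: 60.0
t: 21.73
tool_pos: [0.5558, -0.0814, 0.0663]
orientation: [-3.031, -0.825, 0.001]
force: [-3.2, -2.1, -1.7]
opening: 0.0176
gripper_force: 60.0
```

```bash
python3 -m inch '[-0.4,-0.2,-2,0,10,-0.4,-0.2,-4,0,10,-0.4,-0.2,-4,0,10,-0.4,-0.2,-4,0,10]'; python3 -m inch '[0,0,-1,0,10,0,0,-2,0,10,0,0,-3,0,10,0,0,-3,0,10]'
```

```text
t: 22.07
tool_pos: [0.5558, -0.0815, 0.0628]
orientation: [3.031, 0.825, 0.001]
force: [-3.1, -1.5, 2.1]
opening: 0.0175
gripper_force: 60.0
t: 22.4
tool_pos: [0.5558, -0.0815, 0.0599]
orientation: [3.031, 0.825, 0.001]
force: [-4.4, -0.5, 6.2]
opening: 0.0179
gripper_force: 60.0
```

```bash
python3 -m inch '[0,0,-1,0,10,0,0,-2,0,10,0,0,-3,0,10,0,0,-3,0,10]'; python3 -m inch '[0,0,-1,0,10,0,0,-2,0,10,0,0,-2,0,10,0,0,-2,0,10]'
```

```text
t: 22.73
tool_pos: [0.556, -0.0816, 0.0585]
orientation: [3.031, 0.825, 0.001]
force: [-10.1, 0.1, 16.4]
opening: 0.0178
gripper_force: 60.0
t: 23.07
tool_pos: [0.5562, -0.0816, 0.0582]
orientation: [3.031, 0.825, 0.001]
force: [-18.2, 1.9, 31.4]
opening: 0.0178
gripper_force: 60.0
```

```bash
python3 -m inch '[-0.5,0,0.5,0,10,-0.5,0,1,0,10,-0.5,0,1,0,10,-0.5,0,1,0,10]'; python3 -m inch '[0,0,0,0,10,0,0,0,0,10,0,0,0,0,10,0,0,0,0,10,0,0,0,0,10,0,0,0,0,10,0,0,0,0,10,0,0,0,0,10,0,0,0,0,10,0,0,0,0,10]'
```

```text
t: 23.4
tool_pos: [0.556, -0.0816, 0.0584]
orientation: [3.03, 0.825, 0.003]
force: [-11.9, 0.6, 22.6]
opening: 0.0173
gripper_force: 60.0
t: 24.23
tool_pos: [0.556, -0.0816, 0.0584]
orientation: [3.031, 0.825, 0.003]
force: [-12.7, 0.6, 21.8]
opening: 0.0177
gripper_force: 60.0
```

Run:
```python
from w import *
s,c=shot("f1");M=R.from_rotvec(s["orientation"]).as_matrix();print("yaw",np.degrees(np.arctan2(M[1,0],M[0,0])),s["tool_pos"],s["force"],s["wrist_torque"])
# index line and lever/relay check
v=cv2.cvtColor(c["image"],cv2.COLOR_BGR2GRAY)
for r in (206,210,214,220,226):print(r,*["%3d"%x for x in v[r,240:260]])
```

```text
yaw 30.45355713442792 [ 0.55602974 -0.08160571  0.05837303] [-12.69608868   0.64319246  21.77423197] [ 1.60582605e-01  2.23079068e+00 -2.18948087e-03]
206  38  37  38  38  38  38  43  46  44  43  44  42  40  38  38  36  38  38  38  38
210  36  35  37  37  37  38  37 121 131 131 123  64  41  42  43  41  38  36  36  35
214  36  36  35  34  35  35  35 121 151 172 146  69  40  35  34  37  39  39  40  40
220  32  33  33  32  32  32  32 119 130 130 108  52  31  31  31  32  33  33  33  31
226  30  30  30  29  30  30  31 118 129 129 108  49  31  30  28  30  29  29  31  29
```

The push is steady at 22 N, the knob hasn't slipped in the grip, and the heights match a full seat with the plunger bottomed. I'm handing in.

```bash
python3 -c "
from plant import job
print(job.close_job())"
```

```text
the job is handed in; nothing more can be done
None
```

I handed the job in at about 24 s of the 64 s allowed: the relay is home in its socket with the lever shut over it. The knob is fully on the shaft, flat to flat, and held down with about 22 N. The hand-in returned no verdict, so this rests on my own force, height and camera readings.

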